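Turn the tilt-out bin round the window pier into its corner

ROBOT

A 6-joint arm with a two-finger parallel gripper is mounted at the origin on the work surface. World frame = base frame: x ahead of the robot, y to its left, z up, the work surface at z = 0. Lengths are in m, angles in degrees, forces in N, time in s.
With the tool pointing down it reaches from about 0.35 to 0.875 m from the base axis. Payload 4.2 kg.
Tool frame: the origin (TCP) lies at the very end of the fingers, on their centre line; the grasp point (between the pads) lies 19 mm behind it; z points along the fingers, y is the line along which they close (so a half turn about z gives the same grasp; the last joint's range is limited). The gripper opens to 87 mm and grips with 3 to 60 N. Pads are 19 mm wide; open, the fingers measure 117 mm over their backs; the gripper's body (75 mm by 190 mm) begins 51 mm behind the grasp point.
Start: joints at [78.014, 22.042, 0.453, 0, -68.411, -14.817], TCP at [0.282, 0.558, 0.223] pointing down, gripper open.
Joint ranges: [-179.83, 179.83], [-69.29, 118.12], [-61.27, 80.66], [-181.25, 117.63], [-171.15, -9.14], [-177.46, 177.46]. Speed limits (degrees/s): [159.86, 159.86, 180, 180, 180, 180].

INTERFACE

Orientations are given as a 3x3 rotation matrix whose columns are the frame's x, y, z axes.
In Python, from station import sense, cams, r gives the robot as it stands. The module is installed in compiled form; this text tells all that it offers.
- The arm moves only by the tool step_arm, never from a script. Its argument "targets" is text: rows parted by semicolons, each of 4 numbers parted by spaces: the shift along the tool's x, y, z in cm, then the turn about the tool's z in degrees. In form: x y z turn; .... A call has 1 to 12 rows; each row shifts and turns the commanded pose from where the row before left it, along the tool's axes as they then stand; what a row does not reach is not made up. A row lasts 1/12 s, in which the tool goes at most 41.7 mm and 7.16 degrees, less where a joint would pass 70% of its speed; a pose out of reach is approached as far as the arm can. A call with a gripper value outside its range is refused whole. "claw" is the finger opening in cm, from 0 to 8.7, set as the call begins (left out, the last holds). The fingers move at their own pace and stop on an object; the grip force is fixed at half the most. Time passes only in rows, so rows that do not move let the fingers close. It gives the time, the measured TCP pose, the force, the opening and the grip force at its end, in the units of the state.
- sense(): the state, without advancing time (a new reading comes with each control period).
- cams.capture(name): name is "scene" or "side" or "wrist"; returns a dict with "frame" (420x560x3 uint8, blue, green, red), "vertical_fov" (degrees; the focal length in pixels is half the picture's height over the tangent of half this angle, whatever the lens; pixels are square), "cx", "cy" (the principal point, pixels), "eye" and "rotation" of the camera in the world; the wrist camera has in their place "tool_from_camera" (4x4, takes a point from camera to tool coordinates, whose origin is the TCP and whose axes are the flange's). Camera axes: x right, y down, z forward; pixel columns grow to the right and rows downward; lengths in m; the calibration is good to about 2 mm. A picture is of the moment at which its call begins: read the wrist's pose just before it. There is no depth.
- r.finish_job(): hands the job in; it is judged then, once.
The state is a dict: "time_s": time; "joints": joint angles; "joint_velocities": joint speeds; "effort": joint torques, N m; "tcp_pos": TCP position; "ee_rot": TCP orientation; "wrist_force": force on the tool from outside, world axes, zero at the start; "moment": the same for the moment, N m; "gripper_width": opening from 0.0 (shut) to 1.0 (fully open); "gripper_force": force on a finger pad.
Only numpy, scipy, OpenCV 4.12 (cv2) and the standard library are available. Lean on these libraries where they do the work, as an engineer would, in place of code of your own. Each camera call takes 0.05 s, during which the arm holds its last target. There are 200 camera calls.

TASK

The blue tilt-out bin stands sideways in front of the concrete window pier, too wide to grip: push it against the pier's near right corner and swivel it a quarter turn round that corner, always on the sill, so that its tilting front faces the robot, and press it gently home until it lies flush along the pier's side and bears on the timber batten of the window kerb behind. Then tilt its front fully out, with the bin staying home in its corner and hand withdrawn. The thin plastic cracks if forced, so push softly, do not tip the bin, and leave the other things on the sill where they are.

Things in the scene. Friction and masses are not known exactly. Their poses are not given: they have to be found in the camera images.
- pier: fixed concrete nib on the sill, 100 deep (x) x 60 wide (y) x 75 high. Origin at sill level on its near right upright edge, the corner to turn the bin round; x runs along its right side to the kerb, y along its near face to the left, z up: it fills x 0..100, y 0..60. When home the bin's origin is at y = -60, x = 10 to 36 here (as the kerb's batten allows) and its yaw equals the pier's
- kerb: fixed concrete window kerb behind the pier, square to it, 60 high, 55 thick, 560 long, aluminium track on top. Origin at sill level on its near face, 100 straight behind the pier's origin; axes as the pier's; fills y -310..250. Let into its face right of the pier is a timber batten, 46 high, y -302..-2, standing proud by 4 to 30 mm: not measured, different each time, to be felt for
- bin: loose blue tilt-out bin, 120 x 120 in plan, 85 high, flat base, 0.4 to 0.65 kg, takes 2 to 4.5 N to slide. Origin at the centre of its underside; -x is its tilting front, x its back, y its left side, z up. Start: 18 to 40 mm clear in front of the pier, yaw about -90 deg from the pier's: front to the pier's +y, left side facing the pier (overlapping it by 30 to 55), right side to the robot
- front (a joint): outward tilt of the light-blue front (panel 110 wide, 5 thick, top edge at z 85, bucket behind) about a hinge along the bin's y at bin x -57.5, z 8: 0 shut, 0.7 rad fully out (hard stop), starts 0 to 0.08. Stays where left; about 0.5 N at the rim moves it. Bucket mouth open on top from bin x -55 to -17, 100 wide, 50 deep: fingertips can reach in and draw the panel to bin -x
- pull_lip (a point): outer edge, at mid width, of the pull lip on top of the front: 40 wide, 5 thick, sloping up and out to 17 mm ahead of the front and about 100 above the sill when shut, so what pushes on the front should straddle the lip or stay below it. Drawing the front on against its stop drags the bin from its corner
- front_left (a point): bottom corner of the bin, front left (bin frame -60, 60, 0 mm)
- back_left (a point): bottom corner of the bin, back left (60, 60, 0 mm)
- lantern: cylindrical LED lantern, loose, 84 in diameter, 143 high, black ends, green press button on top; origin under its centre; leave it alone
- bangle_stand: glass bangle stand, loose, foot 90 in diameter, T bar 110 long along its y at height 135, top about 148, coloured bangles; origin under its centre; leave it alone
- soap_dish: aluminium soap dish with a pink soap, loose, 85 x 120 x 22 high; origin under its centre; leave it alone
- pliers_a: pliers with grey plastic handles, loose, lying flat, about 157 long along x (handles to -x), 12 high; origin under the pivot; leave it alone
- pliers_b: second pliers of the set, about 142 long, otherwise the same; leave it alone
- tumbler: steel tumbler, loose, 72 in diameter at the rim, 95 high; origin under its centre; leave it alone
Mind the look-alikes: they are no part of the job. There is more than one size of the bin; the job needs the largest.

How it is judged (in metres and radians):
On the way, in this order (a step that is already met when the one before it is completed fails the run):
1. the bin is half turned (30 to 60 degrees off square) while it bears on the pier with more than 0.5 N (angle between the x axis of bin and the x axis of pier, either way round between 0.52 and 1.05 rad and contact force between bin and pier above 0.5 N), for 0.1 s.
2. the bin, front to the robot, is within 2.5 mm of flush along the pier's right side and against the kerb's batten, and is pressed on it with more than 1 N (y of front_left in the frame of pier between -0.0025 and 0.003 m and y of back_left in the frame of pier between -0.0025 and 0.003 m and x of batten_c0 in the frame of bin between 0.07 and 0.0795 m and contact force between bin and kerb above 1 N), for 0.1 s.
At the end, for the whole second after the job is handed in: The bin stands upright and still, its tilting front towards the robot, its left side within 2.5 mm of the pier's right side and its back within 2.5 mm of the kerb's timber batten; the front is tilted out by more than 0.55 rad (y of front_left in the frame of pier between -0.0025 and 0.003 m and y of back_left in the frame of pier between -0.0025 and 0.003 m and x of batten_c0 in the frame of bin between 0.07 and 0.0795 m and value of joint front above 0.55 rad and linear speed of bin below 0.01 m/s and angle between bin's own z axis and vertical below 0.05 rad); the robot touches nothing.
It fails at once if the gripper presses the bin with more than 25 N (contact force between any of the fingers, the arm and bin above 25 N).
It fails at once if the bin is forced on the pier or the kerb and its batten with more than 25 N (contact force between bin and pier above 25 N or contact force between bin and kerb above 25 N).
It fails at once if the bin is tipped by more than 0.15 rad or lifted by more than 15 mm (angle between bin's own z axis and vertical above 0.15 rad or height (world z) of bin above 0.015 m).
It fails at once if a thing other than the bin (lantern, bangle stand, soap dish, pliers, tumbler) is moved by more than 20 mm (distance of any of lantern, bangle_stand, soap_dish, pliers_a, pliers_b, tumbler from where it was at the start of the episode above 0.02 m).
It also fails if it takes over 72 s, if anything falls off the work surface, if the arm or the gripper's body presses on something with over 40 N, if the wrist force passes 120 N, or if a joint passes its speed limit or range.

## Working session

There is one attempt and no reset: what is moved stays moved. The work goes in short steps, Python scripts to look and compute and a tool call to move; the robot and the scene stay as the last step left them, time stands still between calls to the robot, and variables do not carry over. Pictures are saved under pics/ and viewed, at most 10 in all, crops included, and the job is handed in when it is done.

Besides the shell and the picture viewer there is one more tool, called after "Call:" as name(argument=value, ...), one argument or row to a line, values as JSON. step_arm: Moves the arm, as the interface text tells. Its arguments: {"type":"object","properties":{"targets":{"type":"string"},"claw":{"type":"number"}},"required":["targets"]}

```bash
mkdir -p pics
cat > h.py <<'E'
import numpy as np, cv2
from station import sense, cams, r
def cap(n,fn=None):
    s=sense(); d=cams.capture(n)
    if 'eye' not in d:
        T=np.array(d['tool_from_camera']);R=np.array(s['ee_rot'])
        d['eye']=R@T[:3,3]+np.array(s['tcp_pos']); d['rotation']=R@T[:3,:3]
    if fn: cv2.imwrite('pics/'+fn,d['frame'])
    d['f']=d['frame'].shape[0]/2/np.tan(np.radians(d['vertical_fov'])/2)
    return d
def ray(d,u,v):
    c=np.array([(u-d['cx'])/d['f'],(v-d['cy'])/d['f'],1]);return np.array(d['rotation'])@c
def onz(d,u,v,z):
    w=ray(d,u,v);e=np.array(d['eye']);return e+w*(z-e[2])/w[2]
def proj(d,p):
    c=np.array(d['rotation']).T@(np.array(p)-np.array(d['eye']));return d['f']*c[0]/c[2]+d['cx'],d['f']*c[1]/c[2]+d['cy']
E
python3 - <<'E'
from h import *
s=sense();print(s)
for n in('scene','side'):
    d=cap(n,n+'0.png');print(n,d['eye'],d['rotation'],d['f'],d['cx'],d['cy'])
E
```

```text
{'time_s': 0.0, 'joints': array([ 7.80155712e+01,  2.20898315e+01,  3.78702055e-01, -2.93065444e-02,
       -6.84107142e+01, -1.48167783e+01]), 'joint_velocities': array([-0.06271812, -0.06160087,  0.0492875 , -0.05518331, -0.0423001 ,
        0.00242785]), 'effort': array([-1.74753994e-03, -3.90671718e+01,  1.87404263e+01,  4.21996281e+00,
        1.09614540e-02, -1.94722716e-04]), 'tcp_pos': array([0.28151611, 0.55732381, 0.22146122]), 'ee_rot': array([[ 8.92491253e-01, -4.51063789e-01, -9.06809773e-04],
       [-4.51064693e-01, -8.92489057e-01, -1.98141766e-03],
       [ 8.44279557e-05,  2.17742780e-03, -9.99997626e-01]]), 'wrist_force': array([ 0.40797969,  0.41784713, -0.13027672]), 'moment': array([-0.01758076, -0.00322013,  0.02881173]), 'gripper_force': 0.0, 'gripper_width': 1.0012501814482153}
scene [ 1.11539029 -0.02387194  0.96286842] [[ 0.16158509  0.81983019 -0.5493348 ]
 [ 0.98684247 -0.13743533  0.08516736]
 [-0.00567523 -0.55586868 -0.83125075]] 424.52871953376876 272.2095310287933 206.38641745571144
side [0.07667621 0.93089612 1.20560086] [[-8.92037483e-01 -3.37942747e-01  3.00106364e-01]
 [-4.51960816e-01  6.68087827e-01 -5.91092273e-01]
 [-7.42061851e-04 -6.62912781e-01 -7.48696263e-01]] 543.6323569634084 276.4023515058136 209.47450266394412
```

View pics/scene0.png

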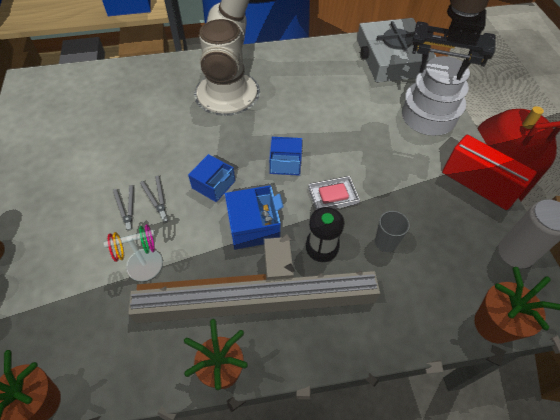

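View pics/side0.png

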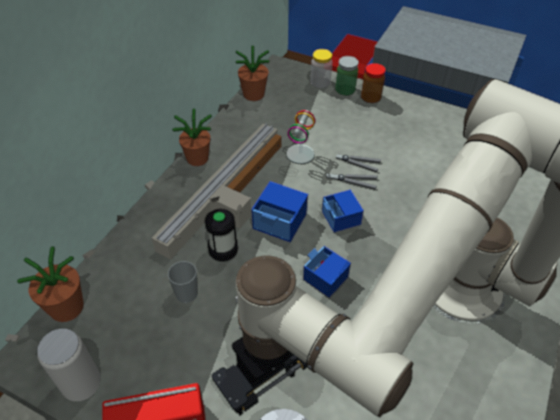

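Scene view: big bin at about (255,215), pier top at (278,252), kerb along row 290, two smaller bins at (212,177) and (286,156), lantern (325,232). Side view: bin (280,210), pier (230,197). Next, enlarge.

Run:
```python
import cv2,numpy as np
a=cv2.imread('pics/scene0.png')[170:310,200:300];b=cv2.imread('pics/side0.png')[150:255,185:335]
a=cv2.resize(a,None,fx=4,fy=4,interpolation=cv2.INTER_CUBIC);b=cv2.resize(b,(400,280),interpolation=cv2.INTER_CUBIC)
c=np.zeros((560,800,3),np.uint8);c[:,:400]=a;c[:280,400:]=b
cv2.imwrite('pics/crop0.png',c)
```

```text
(no output)
```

View pics/crop0.png

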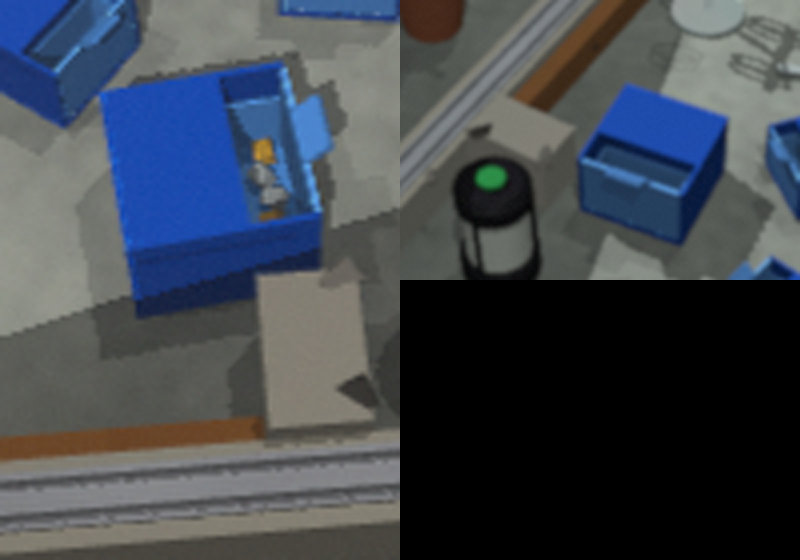

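```bash
cat > m.py <<'E'
from h import *
d=cap('scene')
P=lambda u,v,z:onz(d,200+u/4,170+v/4,z)
b=[P(101,93,.085),P(284,64,.085),P(322,213,.085),P(131,250,.085)]
print('bin BR FR FL BL',np.round(b,4)); 
for i in range(4): print(np.linalg.norm(b[i]-b[(i+1)%4]).round(4),end=' ')
p=[P(257,275,.075),P(357,263,.075),P(375,418,.075),P(262,432,.075)]
print('\npier NR NL FL FR',np.round(p,4))
for i in range(4): print(np.linalg.norm(p[i]-p[(i+1)%4]).round(4),end=' ')
for n,q in(('bin',b),('pier',p)):
    for i in range(4):
        e=q[(i+1)%4]-q[i];print(n,i,np.degrees(np.arctan2(e[1],e[0])).round(2))
k=[onz(d,200+u/4,170+v/4,.060) for u,v in((0,529),(400,503))];e=k[1]-k[0];print('kerb far edge',k,np.degrees(np.arctan2(e[1],e[0])))
k=[onz(d,200+u/4,170+v/4,.046) for u,v in((0,440),(250,420))];print('batten front top',k)
print('lantern',onz(d,327,218,.143),'soap',onz(d,333,192,.02),'small bins',onz(d,212,172,.07),onz(d,286,148,.07),'bangle',onz(d,145,265,0), 'tumbler',onz(d,392,222,.095))
E
python3 m.py
```

```text
bin BR FR FL BL [[ 0.4759 -0.0452  0.085 ]
 [ 0.4725  0.0732  0.085 ]
 [ 0.5871  0.0779  0.085 ]
 [ 0.5938 -0.0391  0.085 ]]
0.1184 0.1146 0.1172 0.1181 
pier NR NL FL FR [[0.6175 0.0332 0.075 ]
 [0.6192 0.0938 0.075 ]
 [0.7204 0.0853 0.075 ]
 [0.7184 0.0207 0.075 ]]
0.0606 0.1015 0.0647 0.1017 bin 0 91.61
bin 1 2.37
bin 2 -86.73
bin 3 -177.05
pier 0 88.35
pier 1 -4.8
pier 2 -91.81
pier 3 172.89
kerb far edge [array([ 0.74539265, -0.1312958 ,  0.06      ]), array([0.76687358, 0.09113627, 0.06      ])] 84.48388123979743
batten front top [array([ 0.68532917, -0.12926428,  0.046     ]), array([0.69673244, 0.01633282, 0.046     ])]
lantern [0.62565747 0.17816667 0.143     ] soap [0.47309752 0.24411096 0.02      ] small bins [ 0.38936316 -0.07350607  0.07      ] [0.33859256 0.13711472 0.07      ] bangle [ 0.60058231 -0.26771233  0.        ] tumbler [0.63371494 0.34082441 0.095     ]
```

```bash
cat >> m.py <<'E'
print('---');print('A corners z0',P(65,125,0),'Az.06',P(65,100,.06),P(140,0,.06),P(140,40,0.0),P(138,40,.03));print('B',P(280,18,0),P(400,20,0))
print('bar',onz(d,107,243,.135),onz(d,156,231,.135),'pl',onz(d,165,217,.0))
s=sense();R=s['ee_rot'];t=np.array([.42,.01,.24]);print(R.T@(t-s['tcp_pos'])*100)
E
python3 m.py | sed -n '/---/,$p'
```

```text
---
A corners z0 [ 4.36812854e-01 -7.44257822e-02  1.11022302e-16] Az.06 [ 0.45935182 -0.06951136  0.06      ] [ 0.38470507 -0.0118225   0.06      ] [ 0.37231626 -0.0151481   0.        ] [ 0.39523912 -0.01678163  0.03      ]
B [3.69271849e-01 8.63273024e-02 1.11022302e-16] [0.38535242 0.17092313 0.        ]
bar [ 0.60420642 -0.31719525  0.135     ] [ 0.59093163 -0.20918539  0.135     ] pl [ 0.4652975  -0.21500846  0.        ]
[37.04403685 42.63008573 -1.75161465]
```

Call:
step_arm(
  targets="2.4 2.8 -0.2 0;2.4 2.8 -0.2 0;2.4 2.8 -0.2 0;2.4 2.8 -0.2 0;2.4 2.8 -0.2 0;2.4 2.8 -0.2 0;2.4 2.8 -0.2 0;2.4 2.8 0 0;2.4 2.8 0 0;2.4 2.8 0 0;2.4 2.8 0 0;2.4 2.8 0 0",
  claw=6.5,
)

```text
time_s: 1.2
tcp_pos: [0.3872, 0.1263, 0.2368]
ee_rot: [[0.893, -0.45, 0.0], [-0.45, -0.893, 0.0], [0.0, -0.001, -1.0]]
wrist_force: [0.7, 0.1, 0.5]
gripper_width: 0.747
gripper_force: 0.0
```

Call:
step_arm(
  targets="0 0 0 7;0 0 0 7;0 0 0 7;0 0 0 7;0 0 0 7;0 0 0 7;0 0 0 7;0 0 0 7;0 0 0 7;0 0 0 7;0 0 0 7;0 0 0 7",
)

```text
time_s: 2.2
tcp_pos: [0.3871, 0.128, 0.2365]
ee_rot: [[-0.361, -0.933, -0.0], [-0.933, 0.361, 0.0], [0.0, 0.0, -1.0]]
wrist_force: [0.6, 0.8, -0.1]
gripper_width: 0.744
gripper_force: 0.0
```

Call:
step_arm(
  targets="0 0 0 7;0 0 0 7;0 0 0 7;0 0 0 7;0 0 0 7;0 0 0 7;0 0 0 7;0 0 0 7;0 0 0 7;0 0 0 7;0 0 0 4.5",
)

```text
time_s: 3.12
tcp_pos: [0.3872, 0.128, 0.2365]
ee_rot: [[-0.995, 0.098, -0.0], [0.098, 0.995, 0.0], [0.0, 0.0, -1.0]]
wrist_force: [-0.6, 0.0, 0.6]
gripper_width: 0.746
gripper_force: 0.0
```

Run:
```python
from h import *
s=sense();print(s['time_s'],s['joints'],s['tcp_pos'],s['ee_rot'])
d=cap('wrist','w1.png');print(d['eye'],d['rotation'],d['f'])
```

```text
3.1167 [ 4.13547355e+01 -5.11607025e-01 -2.61511602e+01 -9.55214376e-03
 -6.43656632e+01 -1.36969661e+02] [0.38717775 0.12797432 0.23647514] [[-9.95194871e-01  9.79139448e-02 -1.67646310e-04]
 [ 9.79139372e-02  9.95194884e-01  5.26754223e-05]
 [ 1.71998408e-04  3.60073999e-05 -9.99999985e-01]]
[0.30934966 0.13547547 0.39801597] [[ 9.76344119e-02  9.54343924e-01  2.82303378e-01]
 [ 9.95222033e-01 -9.38497321e-02 -2.69320059e-02]
 [ 7.91700204e-04  2.83584032e-01 -9.58947063e-01]] 298.04560742270905
```

View pics/w1.png

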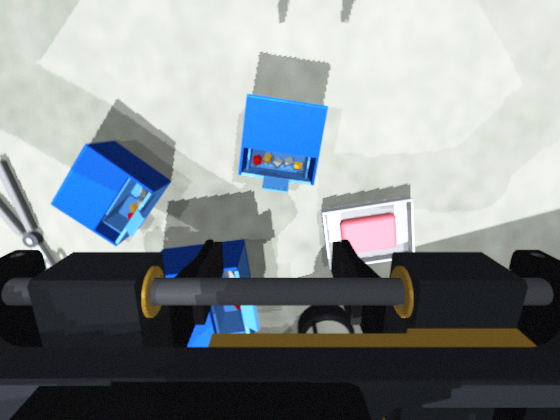

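The wrist view shows only the small bins, dish and the large bin's near edge (205,260); the gripper hides the pier. I'll go by the scene measurement and by feel.

Call:
step_arm(
  targets="0 0 0 -4;0 0 0 -4;-1.45 -2.92 0 0;-1.45 -2.92 0 0;-1.45 -2.92 0 0;-1.45 -2.92 0 0;0 0 3.5 0;0 0 3.5 0;0 0 3.5 0;0 0 3 0;0 0 2.5 0;0 0 1 0",
)

```text
time_s: 4.17
tcp_pos: [0.4484, 0.0132, 0.0632]
ee_rot: [[-0.999, -0.048, -0.006], [-0.048, 0.999, -0.002], [0.006, -0.002, -1.0]]
wrist_force: [0.1, -0.5, 0.2]
gripper_width: 0.751
gripper_force: 0.0
```

Call:
step_arm(
  targets="0 0 1 0;0 0 1 0;0 0 0.6 0;0 0 0 0",
)

```text
time_s: 4.5
tcp_pos: [0.45, 0.0138, 0.0394]
ee_rot: [[-0.999, -0.048, -0.003], [-0.048, 0.999, -0.001], [0.003, -0.001, -1.0]]
wrist_force: [-0.1, -0.5, -0.8]
gripper_width: 0.747
gripper_force: 0.0
```

Run:
```python
from h import *
s=sense();print(s['time_s'],s['joints'],s['tcp_pos'],s['ee_rot'],s['wrist_force'])
a=cap('scene')['frame'][170:310,200:300];b=cap('side')['frame'][150:255,185:335]
a=cv2.resize(a,None,fx=4,fy=4,interpolation=cv2.INTER_CUBIC);b=cv2.resize(b,(400,280),interpolation=cv2.INTER_CUBIC)
c=np.zeros((560,800,3),np.uint8);c[:,:400]=a;c[:280,400:]=b
cv2.imwrite('pics/crop1.png',c)
```

```text
4.5 [ 2.25483516e+01  1.90490808e+01 -3.66974586e+01 -1.23551948e-02
 -3.44132017e+01 -1.09789533e+02] [0.44998807 0.01384984 0.03944428] [[-9.98846052e-01 -4.79550904e-02 -2.62160225e-03]
 [-4.79527284e-02  9.98849148e-01 -9.56538940e-04]
 [ 2.66445609e-03 -8.29722164e-04 -9.99996106e-01]] [-0.06844324 -0.46106913 -0.7541149 ]
```

View pics/crop1.png

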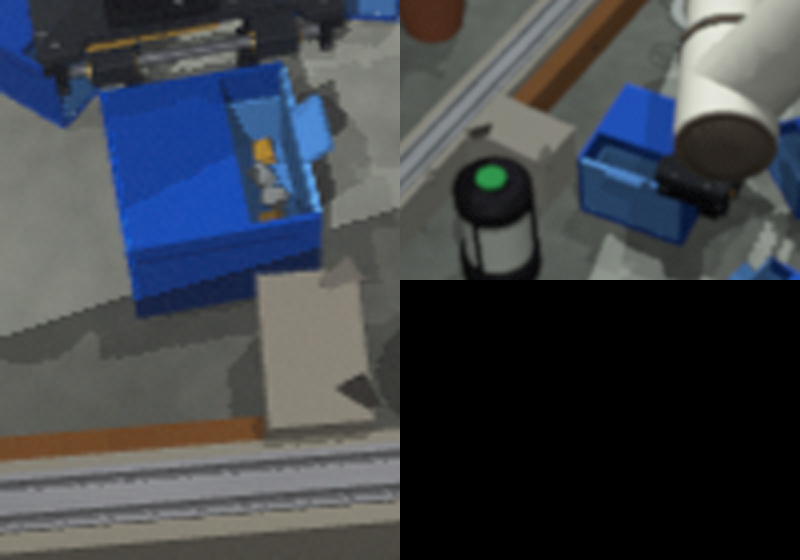

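Fingers sit squarely behind the bin's robot-side face, unmoved bin. Start the push.

Call:
step_arm(
  targets="-0.4 0 0 0;-0.4 0 0 0;-0.3 0 0 0;-0.3 0 0 0;-0.3 0 0 0;-0.3 0 0 0;-0.3 0 0 0;-0.3 0 0 0;-0.3 0 0 0;-0.2 0 0 0;-0.2 0 0 0",
)

```text
time_s: 5.52
tcp_pos: [0.4827, 0.0152, 0.0405]
ee_rot: [[-0.999, -0.047, -0.002], [-0.047, 0.999, -0.001], [0.002, -0.001, -1.0]]
wrist_force: [-5.0, -0.1, 4.7]
gripper_width: 0.75
gripper_force: 2.6
```

Call:
step_arm(
  targets="-0.1 0 0 0;-0.1 0 0 0;-0.1 0 0 0;-0.1 0 0 0",
)

```text
time_s: 5.85
tcp_pos: [0.4852, 0.0153, 0.0402]
ee_rot: [[-0.999, -0.047, -0.006], [-0.047, 0.999, -0.001], [0.006, -0.001, -1.0]]
wrist_force: [-11.3, 1.5, 7.0]
gripper_width: 0.744
gripper_force: 5.4
```

Call:
step_arm(
  targets="-0.05 -0.45 0 -2;-0.05 -0.45 0 -2;-0.05 -0.45 0 -2;-0.05 -0.45 0 -2",
)

```text
time_s: 6.18
tcp_pos: [0.4888, -0.0026, 0.0402]
ee_rot: [[-0.982, -0.186, -0.006], [-0.186, 0.982, -0.001], [0.006, 0.0, -1.0]]
wrist_force: [-7.8, 0.9, 5.1]
gripper_width: 0.746
gripper_force: 4.2
```

Call:
step_arm(
  targets="-0.05 -0.45 0 -2;-0.05 -0.45 0 -2;-0.05 -0.45 0 -2;-0.05 -0.45 0 -2",
)

```text
time_s: 6.52
tcp_pos: [0.4948, -0.0198, 0.0401]
ee_rot: [[-0.947, -0.321, -0.006], [-0.321, 0.947, -0.001], [0.006, 0.001, -1.0]]
wrist_force: [-8.0, -1.8, 6.2]
gripper_width: 0.749
gripper_force: 4.1
```

Call:
step_arm(
  targets="-0.05 -0.45 0 -2;-0.05 -0.45 0 -2;-0.05 -0.45 0 -2;-0.05 -0.45 0 -2;-0.05 -0.45 0 -2;-0.05 -0.45 0 -2",
)

```text
time_s: 7.02
tcp_pos: [0.5083, -0.0438, 0.0401]
ee_rot: [[-0.86, -0.511, -0.007], [-0.511, 0.86, -0.002], [0.006, 0.002, -1.0]]
wrist_force: [-6.8, -4.4, 4.4]
gripper_width: 0.746
gripper_force: 4.3
```

```bash
cat > c.py <<'E'
from h import *
import sys
s=sense();print(s['time_s'],s['tcp_pos'],s['wrist_force'])
a=cap('scene')['frame'][170:310,180:300];b=cap('side')['frame'][150:255,185:335]
a=cv2.resize(a,None,fx=4,fy=4,interpolation=cv2.INTER_CUBIC);b=cv2.resize(b,(320,224),interpolation=cv2.INTER_CUBIC)
c=np.zeros((560,800,3),np.uint8);c[:,:480]=a;c[:224,480:]=b
cv2.imwrite('pics/'+sys.argv[1],c)
E
python3 c.py crop2.png
```

```text
7.0167 [ 0.50828236 -0.04375791  0.04012066] [-6.82983047 -4.41808006  4.37357935]
```

View pics/crop2.png

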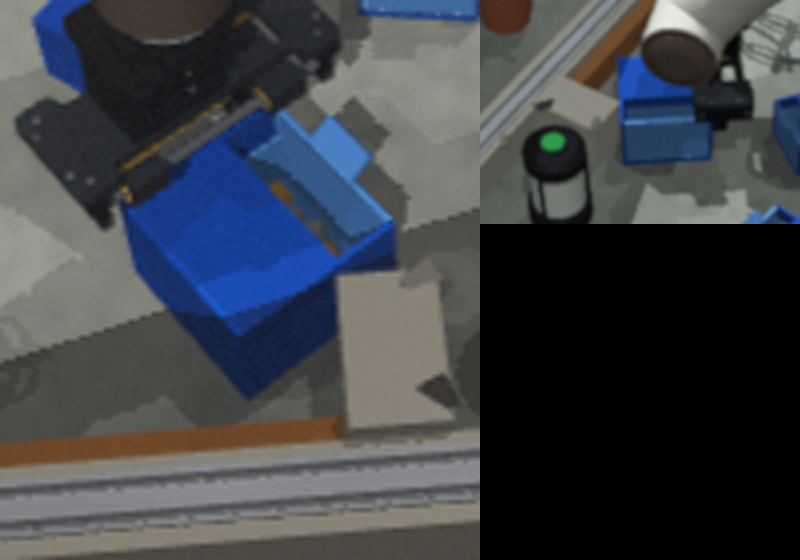

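The bin is turned about 36° from the start pose, bearing on the pier corner at (337,275) in the crop. Continue.

Call:
step_arm(
  targets="-0.05 -0.45 0 -2;-0.05 -0.45 0 -2;-0.05 -0.45 0 -2;-0.05 -0.45 0 -2;-0.05 -0.45 0 -2;-0.05 -0.45 0 -2",
)

```text
time_s: 7.62
tcp_pos: [0.5265, -0.0644, 0.04]
ee_rot: [[-0.735, -0.678, -0.007], [-0.678, 0.735, -0.002], [0.006, 0.003, -1.0]]
wrist_force: [-8.0, -5.8, 4.7]
gripper_width: 0.747
gripper_force: 5.0
```

Call:
step_arm(
  targets="-0.05 -0.45 0 -2;-0.05 -0.45 0 -2;-0.05 -0.45 0 -2;-0.05 -0.45 0 -2;-0.05 -0.45 0 -2;-0.05 -0.45 0 -2",
)

```text
time_s: 8.12
tcp_pos: [0.5486, -0.0808, 0.0401]
ee_rot: [[-0.577, -0.816, -0.006], [-0.816, 0.577, -0.002], [0.006, 0.004, -1.0]]
wrist_force: [-7.0, -8.3, 3.5]
gripper_width: 0.744
gripper_force: 5.6
```

Call:
step_arm(
  targets="-0.04 -0.45 0 -2;-0.04 -0.45 0 -2;-0.04 -0.45 0 -2;-0.04 -0.45 0 -2;-0.04 -0.45 0 -2;-0.04 -0.45 0 -2",
)

```text
time_s: 8.62
tcp_pos: [0.5739, -0.0924, 0.0401]
ee_rot: [[-0.394, -0.919, -0.005], [-0.919, 0.394, -0.002], [0.004, 0.004, -1.0]]
wrist_force: [-5.2, -8.2, 1.6]
gripper_width: 0.746
gripper_force: 4.8
```

Call:
step_arm(
  targets="-0.04 -0.45 0 -2;-0.04 -0.45 0 -2;-0.04 -0.45 0 -2;-0.04 -0.45 0 -2",
)

```text
time_s: 8.95
tcp_pos: [0.5918, -0.097, 0.04]
ee_rot: [[-0.262, -0.965, -0.004], [-0.965, 0.262, -0.003], [0.004, 0.004, -1.0]]
wrist_force: [-5.0, -7.8, 1.6]
gripper_width: 0.746
gripper_force: 4.3
```

Call:
step_arm(
  targets="-0.05 -0.45 0 -2;-0.05 -0.45 0 -2;-0.05 -0.45 0 -2;-0.05 -0.33 0 -1.5",
)

```text
time_s: 9.28
tcp_pos: [0.6089, -0.0991, 0.0401]
ee_rot: [[-0.133, -0.991, -0.004], [-0.991, 0.133, -0.003], [0.004, 0.004, -1.0]]
wrist_force: [-4.0, -9.9, 1.5]
gripper_width: 0.747
gripper_force: 5.2
```

Call:
step_arm(
  targets="-0.04 -0.3 0 -1.3;-0.06 0 0 0;-0.06 0 0 0;0 0 0 0",
)

```text
time_s: 9.62
tcp_pos: [0.6118, -0.0992, 0.0402]
ee_rot: [[-0.111, -0.994, -0.004], [-0.994, 0.111, -0.005], [0.005, 0.004, -1.0]]
wrist_force: [-3.1, -14.2, 0.5]
gripper_width: 0.747
gripper_force: 7.2
```

```bash
python3 c.py crop3.png; python3 -c "
from h import *;s=sense();print(s['moment'],s['ee_rot'],s['joints'])"
```

```text
9.6167 [ 0.61179018 -0.09917618  0.04018149] [ -3.0825444  -14.15437858   0.49217522]
[-3.67950479  1.02019848  0.51947275] [[-0.11163409 -0.99373995 -0.00432916]
 [-0.99373655  0.11165372 -0.00459486]
 [ 0.00504946  0.00378911 -0.99998007]] [  5.85495878  31.78780272 -12.55183596   0.32926403 -45.9344423
 -12.49467426]
```

View pics/crop3.png

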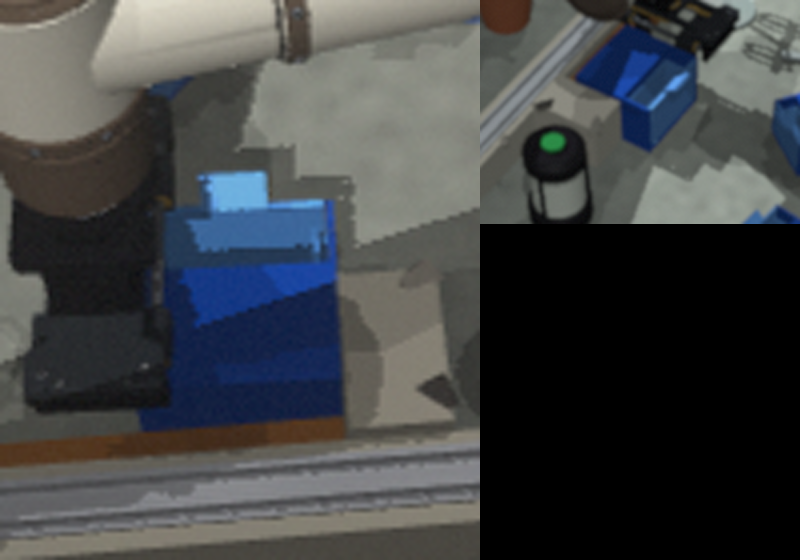

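Crop shows the bin standing front to the robot along the pier's right side, back just short of the batten (row 425). Now withdraw and go round to the front.

Call:
step_arm(
  targets="0.3 0 0 0;0.7 0 0 0;0.2 0 -2 0;0 0 -3.5 0;0 0 -3.5 0;0 0 -3.5 0;0 0 -2.5 0;-2 2.45 0 0;-2 2.45 0 0;-2 2.45 0 0;-2.2 2.45 0 0;0 0 0 7",
)

```text
time_s: 10.72
tcp_pos: [0.5218, -0.0116, 0.1914]
ee_rot: [[-0.232, -0.973, 0.002], [-0.973, 0.232, 0.002], [-0.003, -0.002, -1.0]]
wrist_force: [-0.8, 0.1, 0.0]
gripper_width: 0.748
gripper_force: 0.0
```

Call:
step_arm(
  targets="0 0 0 7;0 0 0 7;0 0 0 7;0 0 0 7;0 0 0 7;0 0 0 7;0 0 0 7;0 0 0 7;0 0 0 7;0 0 0 7;0 0 0 7;0 0 0 5",
)

```text
time_s: 11.72
tcp_pos: [0.5253, -0.014, 0.1911]
ee_rot: [[-0.995, 0.101, 0.004], [0.101, 0.995, 0.001], [-0.003, 0.001, -1.0]]
wrist_force: [-0.3, 0.9, 1.1]
gripper_width: 0.746
gripper_force: 0.0
```

Run:
```python
from h import *
s=sense();print(s['time_s'],s['tcp_pos'],s['ee_rot'],s['wrist_force'])
d=cap('scene','full.png');cap('side','side4.png')
a=d['frame'][170:310,180:300]
a=cv2.resize(a,None,fx=4,fy=4,interpolation=cv2.INTER_CUBIC)
b=cap('wrist')['frame'];b=cv2.resize(b,(320,240))
c=np.zeros((560,800,3),np.uint8);c[:,:480]=a;c[:240,480:]=b
e=cv2.imread('pics/side4.png')[150:255,185:335];c[250:474,480:]=cv2.resize(e,(320,224),interpolation=cv2.INTER_CUBIC)
cv2.imwrite('pics/crop4.png',c)
```

```text
11.7167 [ 0.52527894 -0.01400562  0.19110479] [[-0.99489729  0.10083083  0.00353938]
 [ 0.10083503  0.99490263  0.00102932]
 [-0.00341755  0.00138096 -0.99999321]] [-0.28390174  0.91295789  1.05162136]
```

View pics/crop4.png

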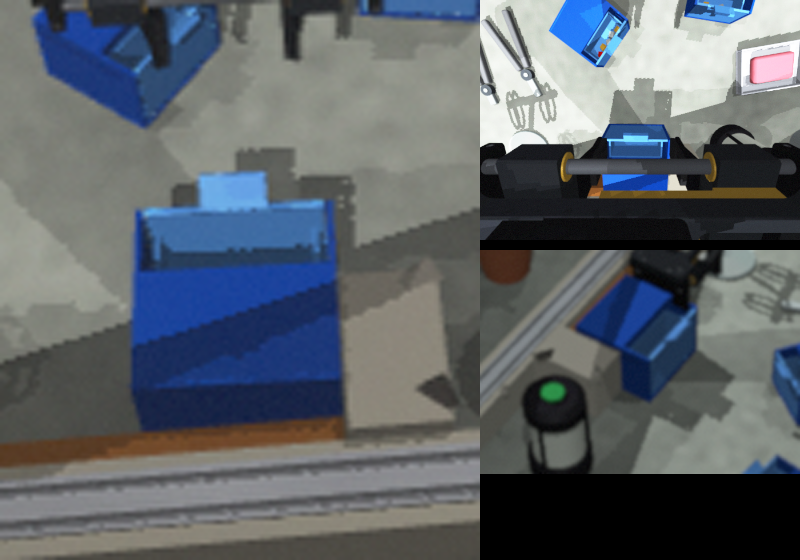

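The bin stands square beside the pier: top corners at crop (137,210), (333,202), (341,384), (133,390), lip at (198–267,175).

Run:
```python
from h import *
d=cap('scene');P=lambda u,v,z:onz(d,180+u/4,170+v/4,z)
q=[P(137,210,.085),P(333,202,.085),P(341,384,.085),P(133,390,.085)]
print(np.round(q,4),np.mean(q,0))
for i in range(4):
    e=q[(i+1)%4]-q[i];print(np.linalg.norm(e).round(4),np.degrees(np.arctan2(e[1],e[0])).round(1))
print('lip',P(198,175,.1),P(266,173,.1),'bottom back',P(145,430,0),P(341,418,0),'batten z.046',P(145,437,.046),P(341,420,.046))
s=sense();print(s['tcp_pos'])
```

```text
[[ 0.5584 -0.0803  0.085 ]
 [ 0.5724  0.0379  0.085 ]
 [ 0.6936  0.0241  0.085 ]
 [ 0.6779 -0.093   0.085 ]] [ 0.62558324 -0.02783177  0.085     ]
0.1191 83.3
0.1219 -6.5
0.1181 -97.6
0.1201 174.0
lip [ 0.54922551 -0.04081195  0.1       ] [ 5.54592973e-01 -5.57989460e-05  1.00000000e-01] bottom back [ 0.66367313 -0.094695    0.        ] [6.75517739e-01 2.52355280e-02 1.11022302e-16] batten z.046 [ 0.68966444 -0.09170561  0.046     ] [0.69779117 0.02269509 0.046     ]
[ 0.52460841 -0.01423877  0.19088344]
```

Call:
step_arm(
  targets="0 -0.15 3 0;0 -0.15 3.5 0;0 0 3.5 0;0 0 2.5 0;0 0 1.5 0;0 0 0.6 0;-0.4 0 0 0;-0.4 0 0 0;-0.4 0 0 0;-0.4 0 0 0;-0.4 0 0 0;-0.3 0 0 0",
)

```text
time_s: 12.92
tcp_pos: [0.5476, -0.0196, 0.0454]
ee_rot: [[-0.995, 0.096, 0.002], [0.096, 0.995, 0.0], [-0.002, 0.001, -1.0]]
wrist_force: [0.3, 0.5, 0.4]
gripper_width: 0.744
gripper_force: 0.0
```

Call:
step_arm(
  targets="-0.2 0 0 0;-0.2 0 0 0;-0.2 0 0 0;-0.2 0 0 0",
)

```text
time_s: 13.25
tcp_pos: [0.5526, -0.0209, 0.0443]
ee_rot: [[-0.995, 0.097, -0.004], [0.097, 0.995, -0.001], [0.004, -0.001, -1.0]]
wrist_force: [-4.0, -0.6, 2.9]
gripper_width: 0.742
gripper_force: 2.3
```

Call:
step_arm(
  targets="-0.1 0 0 0;-0.1 0 0 0;-0.1 0 0 0;-0.1 0 0 0",
)

```text
time_s: 13.58
tcp_pos: [0.5566, -0.0213, 0.0443]
ee_rot: [[-0.995, 0.096, -0.004], [0.096, 0.995, -0.001], [0.004, -0.001, -1.0]]
wrist_force: [-4.9, -0.6, 4.0]
gripper_width: 0.746
gripper_force: 2.8
```

Call:
step_arm(
  targets="-0.1 0 0 0;-0.1 0 0 0;-0.1 0 0 0;-0.1 0 0 0",
)

```text
time_s: 13.92
tcp_pos: [0.5579, -0.0216, 0.0442]
ee_rot: [[-0.995, 0.096, -0.01], [0.096, 0.995, -0.001], [0.009, -0.002, -1.0]]
wrist_force: [-13.4, 3.9, 11.0]
gripper_width: 0.75
gripper_force: 7.0
```

Call:
step_arm(
  targets="-0.08 0 0 0;-0.08 0 0 0;-0.08 0 0 0",
)

```text
time_s: 14.17
tcp_pos: [0.558, -0.0219, 0.0443]
ee_rot: [[-0.995, 0.095, -0.014], [0.096, 0.995, -0.001], [0.014, -0.003, -1.0]]
wrist_force: [-19.0, 4.3, 15.3]
gripper_width: 0.753
gripper_force: 9.6
```

Call:
step_arm(
  targets="0.15 0 0 0;0.1 0.1 0 0;0 0.1 0 0;0 0 0 0",
)

```text
time_s: 14.5
tcp_pos: [0.5578, -0.0205, 0.0436]
ee_rot: [[-0.995, 0.096, -0.01], [0.096, 0.995, -0.002], [0.01, -0.003, -1.0]]
wrist_force: [-9.4, -2.9, 5.7]
gripper_width: 0.742
gripper_force: 4.7
```

Run:
```python
from h import *
s=sense();print(s['time_s'],s['tcp_pos'],s['wrist_force'],s['moment'])
d=cap('scene','s5.png');g=d['frame'][225:285,200:300]
cv2.imwrite('pics/crop5.png',cv2.resize(g,(800,480),interpolation=cv2.INTER_CUBIC))
```

```text
14.5 [ 0.5577975  -0.02050651  0.0436268 ] [-9.41761518 -2.85683436  5.65339311] [-0.52077022  2.30899144  0.08278344]
```

View pics/crop5.png

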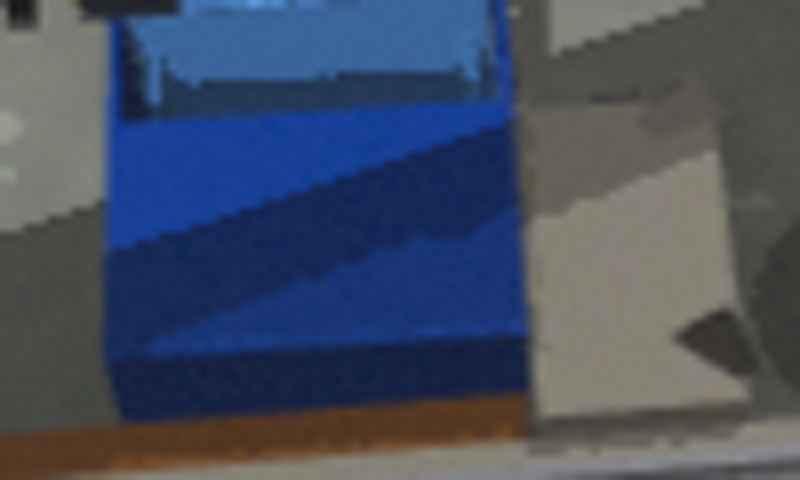

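Looks flush and against the batten within a pixel (~2 mm). I'll confirm by pressing the side, then the front again.

Call:
step_arm(
  targets="0.5 0 0 0;1.5 0 0 0;1.5 0 -1 0;0 0 -3.5 0;0 0 -3.5 0;0 0 -3.5 0;0 0 -3.5 0;0 0 0 -7;0 0 0 -7;0 0 0 -7;0 0 0 -7;0 0 0 -7",
)

```text
time_s: 15.55
tcp_pos: [0.5288, -0.0155, 0.1951]
ee_rot: [[-0.867, -0.498, 0.004], [-0.498, 0.867, 0.001], [-0.004, -0.001, -1.0]]
wrist_force: [-0.1, 0.4, -0.7]
gripper_width: 0.746
gripper_force: 0.0
```

Call:
step_arm(
  targets="0 0 0 -7;0 0 0 -7;0 0 0 -7;0 0 0 -7;0 0 0 -7;0 0 0 -7;0 0 0 -7;0 0 0 -6;2.2 -2.4 0 0;2.2 -2.5 0 0;2.2 -2.5 0 0;2 -2.5 0 0",
)

```text
time_s: 16.55
tcp_pos: [0.62, -0.112, 0.195]
ee_rot: [[-0.095, -0.995, 0.003], [-0.995, 0.095, -0.0], [-0.0, -0.003, -1.0]]
wrist_force: [1.4, 0.6, 0.5]
gripper_width: 0.745
gripper_force: 0.0
```

Run:
```python
from h import *
s=sense();print(s['time_s'],s['tcp_pos'],s['ee_rot'],s['wrist_force'],s['ee_rot'].T@(np.array([.617,-.114,.04])-s['tcp_pos'])*100)
```

```text
16.55 [ 0.61996183 -0.1119939   0.19500058] [[-9.50265104e-02 -9.95468804e-01  3.43849798e-03]
 [-9.95474718e-01  9.50267059e-02 -1.06858976e-04]
 [-2.20374360e-04 -3.43309224e-03 -9.99994083e-01]] [1.43501545 0.59866444 0.53601789] [ 0.23126371  0.32899087 15.49896946]
```

Call:
step_arm(
  targets="0.2 0.2 3.5 0.6;0 0 3.5 0;0 0 3.5 0;0 0 3 0;0 0 1.5 0;0 0 0.5 0;-0.3 0 0 0;-0.3 0 0 0;-0.2 0 0 0;-0.2 0 0 0;-0.1 0 0 0",
)

```text
time_s: 17.47
tcp_pos: [0.6179, -0.1013, 0.0411]
ee_rot: [[-0.106, -0.994, 0.003], [-0.994, 0.106, 0.0], [-0.001, -0.003, -1.0]]
wrist_force: [-0.7, -0.7, 0.0]
gripper_width: 0.745
gripper_force: 0.0
```

Call:
step_arm(
  targets="-0.1 0 0 0;-0.1 0 0 0;-0.1 0 0 0;-0.1 0 0 0",
)

```text
time_s: 17.8
tcp_pos: [0.617, -0.0998, 0.0404]
ee_rot: [[-0.104, -0.995, -0.001], [-0.995, 0.104, -0.003], [0.003, 0.001, -1.0]]
wrist_force: [-1.1, -10.9, 2.3]
gripper_width: 0.748
gripper_force: 5.3
```

Call:
step_arm(
  targets="-0.05 0 0 0;0 0 0 0;0.3 0 0 0;0.8 0 0 0;0.2 0 -2 0;0 0 -3.5 0;0 0 -3.5 0;0 0 -3.5 0;0 0 -3 0;-2.2 2.3 0 0;-2.2 2.4 0 0;-2.2 2.4 0 0",
)

```text
time_s: 18.8
tcp_pos: [0.5518, -0.0366, 0.1948]
ee_rot: [[-0.108, -0.994, 0.001], [-0.994, 0.108, 0.001], [-0.001, -0.001, -1.0]]
wrist_force: [0.4, 0.9, 0.6]
gripper_width: 0.747
gripper_force: 0.0
```

Call:
step_arm(
  targets="-2.2 2.4 0 0;0 0 0 7;0 0 0 7;0 0 0 7;0 0 0 7;0 0 0 7;0 0 0 7;0 0 0 7;0 0 0 7;0 0 0 7;0 0 0 7;0 0 0 7",
)

```text
time_s: 19.8
tcp_pos: [0.5308, -0.0127, 0.1944]
ee_rot: [[-0.994, -0.114, -0.0], [-0.114, 0.994, 0.001], [-0.0, 0.001, -1.0]]
wrist_force: [0.1, -0.1, 0.4]
gripper_width: 0.747
gripper_force: 0.0
```

Call:
step_arm(
  targets="0 0 0 7;0 0 0 6;0 0 0 0",
)

```text
time_s: 20.05
tcp_pos: [0.5308, -0.0126, 0.1944]
ee_rot: [[-0.994, 0.108, 0.0], [0.108, 0.994, 0.001], [0.0, 0.001, -1.0]]
wrist_force: [-0.1, -0.3, -0.2]
gripper_width: 0.745
gripper_force: 0.0
```

Run:
```python
from h import *
s=sense();print(s['time_s'],s['tcp_pos'],s['ee_rot'],s['wrist_force'],s['ee_rot'].T@(np.array([.526,-.0182,.045])-s['tcp_pos'])*100)
```

```text
20.05 [ 0.53081613 -0.01263447  0.1944352 ] [[-9.94109444e-01  1.08380860e-01  3.92249164e-05]
 [ 1.08380863e-01  9.94109232e-01  6.51339633e-04]
 [ 3.15988982e-05  6.51754111e-04 -9.99999787e-01]] [-0.10411758 -0.3281094  -0.2007715 ] [ 0.41798439 -0.61521141 14.94313498]
```

Call:
step_arm(
  targets="0.2 -0.3 3.5 0;0.2 -0.3 3.5 0;0 0 3.5 0;0 0 3 0;0 0 1 0;0 0 0.4 0;-0.5 0 0 0;-0.5 0 0 0;-0.5 0 0 0;-0.5 0 0 0;-0.4 0 0 0;-0.3 0 0 0",
)

```text
time_s: 21.05
tcp_pos: [0.5543, -0.0211, 0.0464]
ee_rot: [[-0.994, 0.106, 0.002], [0.106, 0.994, 0.0], [-0.002, 0.001, -1.0]]
wrist_force: [-0.7, 0.2, -0.0]
gripper_width: 0.747
gripper_force: 0.0
```

Call:
step_arm(
  targets="-0.15 0 0 0;-0.1 0 0 0;-0.1 0 0 0;-0.1 0 0 0",
)

```text
time_s: 21.38
tcp_pos: [0.5573, -0.0216, 0.0455]
ee_rot: [[-0.994, 0.106, -0.001], [0.106, 0.994, -0.0], [0.001, -0.0, -1.0]]
wrist_force: [-2.5, 0.6, 1.9]
gripper_width: 0.747
gripper_force: 1.4
```

Call:
step_arm(
  targets="-0.08 0 0 0;-0.08 0 0 0;0 0 0 0",
)

```text
time_s: 21.63
tcp_pos: [0.5573, -0.0217, 0.0453]
ee_rot: [[-0.994, 0.106, -0.004], [0.106, 0.994, -0.0], [0.004, -0.001, -1.0]]
wrist_force: [-4.8, 2.4, 3.1]
gripper_width: 0.745
gripper_force: 2.6
```

Call:
step_arm(
  targets="-0.1 0 0 0;-0.1 0 0 0;0 0 0 0;0 0 0 0",
)

```text
time_s: 21.97
tcp_pos: [0.5574, -0.0219, 0.0453]
ee_rot: [[-0.994, 0.106, -0.008], [0.106, 0.994, -0.001], [0.008, -0.001, -1.0]]
wrist_force: [-8.3, 3.6, 7.4]
gripper_width: 0.745
gripper_force: 4.9
```

Call:
step_arm(
  targets="-0.1 0 0 0;-0.05 0 0 0;0 0 0 0;0 0 0 0",
)

```text
time_s: 22.3
tcp_pos: [0.5574, -0.0219, 0.0453]
ee_rot: [[-0.994, 0.105, -0.011], [0.105, 0.994, -0.001], [0.01, -0.002, -1.0]]
wrist_force: [-11.3, 5.7, 10.3]
gripper_width: 0.751
gripper_force: 6.7
```

Call:
step_arm(
  targets="0.3 0 0 0;0.7 0 0 0;1.5 0 0 0;0 0 -2 0;0 0 -3.5 0;0 0 -3.5 0;0 0 -1 0;0 0 0 0",
)

```text
time_s: 22.97
tcp_pos: [0.5405, -0.019, 0.1495]
ee_rot: [[-0.994, 0.106, 0.009], [0.106, 0.994, 0.002], [-0.009, 0.003, -1.0]]
wrist_force: [0.0, 0.6, 0.0]
gripper_width: 0.746
gripper_force: 0.0
```

Call:
step_arm(
  targets="0 0 0 0;-1.7 0 0 0;-1.7 0 0 0;-1.7 0 0 0;0 0 0 0;0 0 0 0",
  claw=3,
)

```text
time_s: 23.47
tcp_pos: [0.5877, -0.0251, 0.143]
ee_rot: [[-0.994, 0.107, -0.004], [0.107, 0.994, -0.0], [0.004, -0.001, -1.0]]
wrist_force: [-0.7, 0.9, 0.9]
gripper_width: 0.393
gripper_force: 0.0
```

Run:
```python
from h import *
s=sense();R=s['ee_rot'];t=s['tcp_pos']
print(s['time_s'],t,R,s['wrist_force'],s['gripper_width'])
n=np.array([.9943,-.1063,0]);F=np.array([.5574,-.0217,0]) # pressed TCP: bin x=-69.5
print('bin x of TCP mm',((t-F)@n)*1e3-69.5, 'to go', R.T@(F+n*.0355+np.array([0,0,.06])-t)*100)
d=cap('scene','s6.png');g=d['frame'][180:285,190:310]
cv2.imwrite('pics/crop6.png',cv2.resize(g,(680,595),interpolation=cv2.INTER_CUBIC))
```

```text
23.4667 [ 0.58766875 -0.02509839  0.14301362] [[-9.94218783e-01  1.07289658e-01 -4.23564071e-03]
 [ 1.07292444e-01  9.94227409e-01 -4.35466211e-04]
 [ 4.16446907e-03 -8.87400932e-04 -9.99990935e-01]] [-0.70269791  0.85504969  0.86789889] 0.3932614744299212
bin x of TCP mm -39.042532441215286 to go [-0.53857965  0.02401262  8.29917266]
```

Call:
step_arm(
  targets="-0.5 0 2 0;0 0 2 0;0 0 1.5 0;0 0 1.2 0;0 0 1 0;0 0 0.6 0;0 0 0 0",
)

```text
time_s: 24.1
tcp_pos: [0.592, -0.0255, 0.061]
ee_rot: [[-0.994, 0.106, -0.003], [0.106, 0.994, -0.0], [0.003, -0.001, -1.0]]
wrist_force: [0.3, 0.5, -0.4]
gripper_width: 0.341
gripper_force: 0.0
```

Call:
step_arm(
  targets="0.3 0 0 0;0.4 0 0 0;0.4 0 0 0;0.4 0 0 0;0.4 0 0 0;0.4 0 0 0;0.4 0 0 0;0.4 0 0 0;0.3 0 0 0;0.3 0 0 0;0.3 0 0 0;0 0 0 0",
)

```text
time_s: 25.1
tcp_pos: [0.5529, -0.0212, 0.0625]
ee_rot: [[-0.994, 0.106, -0.001], [0.106, 0.994, -0.0], [0.001, -0.0, -1.0]]
wrist_force: [0.5, 0.4, -0.1]
gripper_width: 0.341
gripper_force: 0.0
```

Run:
```python
from h import *
s=sense();R=s['ee_rot'];t=s['tcp_pos']
n=np.array([.9943,-.1063,0]);F=np.array([.5574,-.0217,0])
print(s['time_s'],t,s['wrist_force'],'bin x of TCP mm',((t-F)@n)*1e3-69.5)
```

```text
25.1 [ 0.55291626 -0.02115209  0.0624835 ] [ 0.47211302  0.36188343 -0.06380485] bin x of TCP mm -74.01642795340476
```

Call:
step_arm(
  targets="0.2 0 0 0;0.2 0 0 0;0.2 0 0 0;0.2 0 0 0;0.2 0 0 0;0 0 0 0;0 0 0 0",
)

```text
time_s: 25.68
tcp_pos: [0.5436, -0.0201, 0.0625]
ee_rot: [[-0.994, 0.106, -0.0], [0.106, 0.994, -0.0], [0.0, -0.0, -1.0]]
wrist_force: [0.0, -0.2, 0.5]
gripper_width: 0.339
gripper_force: 0.0
```

Call:
step_arm(
  targets="-0.2 0 0 0;0 0 -1 0;0 0 -2 0;0 0 -3 0;0 0 -3.5 0;0 0 -3.5 0;0 0 -3 0;2 0 0 0;3.5 0 0 0;3.5 0 0 0;3.5 0 0 0;3 0 0 0",
)

```text
time_s: 26.68
tcp_pos: [0.3896, -0.0041, 0.223]
ee_rot: [[-0.994, 0.107, 0.0], [0.107, 0.994, 0.0], [-0.0, 0.0, -1.0]]
wrist_force: [0.0, 1.1, 0.7]
gripper_width: 0.34
gripper_force: 0.0
```

Run:
```python
from h import *
s=sense();print(s['time_s'],s['tcp_pos'],s['wrist_force'])
d=cap('scene','s6.png');a=d['frame'][190:290,200:300];b=cap('side')['frame'][140:260,185:335]
c=np.zeros((500,800,3),np.uint8);c[:,:500]=cv2.resize(a,(500,500),interpolation=cv2.INTER_CUBIC);c[:240,500:]=cv2.resize(b,(300,240),interpolation=cv2.INTER_CUBIC)
cv2.imwrite('pics/crop6.png',c)
```

```text
26.6833 [ 0.38955258 -0.0041297   0.22300058] [0.00525431 1.08629682 0.69899471]
```

View pics/crop6.png

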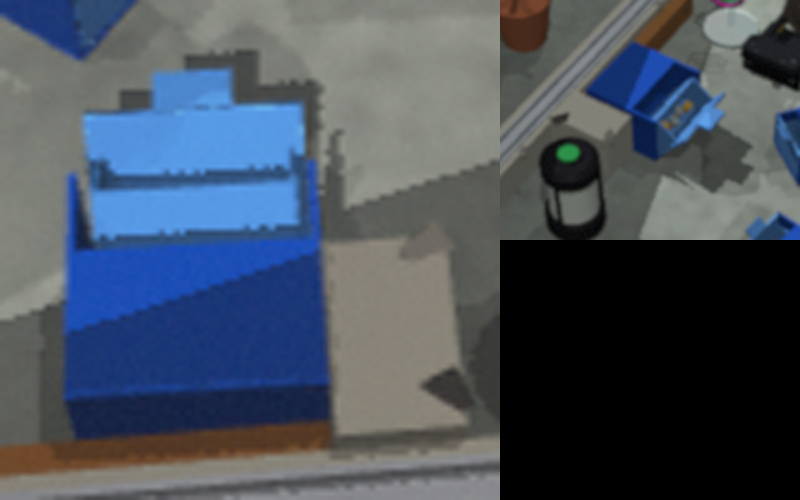

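Bin flush at pier and batten, front clearly tilted out: panel top edge at crop (85,113)–(303,102). Checking the angle.

Run:
```python
from h import *
d=cap('scene');n=np.array([.9943,-.1063,0]);y=np.array([.1063,.9943,0]);c=np.array([.5574,-.0217,0])+n*.0695
for th in(.5,.55,.6,.65,.7):
    o=[]
    for dx in(-.0025,.0025):
      for s in(-.055,.055):
        X=-.0575-.077*np.sin(th)+dx*np.cos(th);Z=.008+.077*np.cos(th)+dx*np.sin(th)
        u,v=proj(d,c+n*X+y*s+[0,0,Z]);o+=[((u-200)*5).round(),((v-190)*5).round()]
    print(th,o)
for X,Y in((.06,-.06),(.06,.06),(-.06,.06),(-.06,-.06)):
    u,v=proj(d,c+n*X+y*Y+[0,0,.085]);print('bin top corner',((u-200)*5).round(),((v-190)*5).round())
```

```text
0.5 [np.float64(82.0), np.float64(115.0), np.float64(302.0), np.float64(104.0), np.float64(81.0), np.float64(120.0), np.float64(302.0), np.float64(108.0)]
0.55 [np.float64(82.0), np.float64(111.0), np.float64(302.0), np.float64(101.0), np.float64(81.0), np.float64(116.0), np.float64(302.0), np.float64(105.0)]
0.6 [np.float64(83.0), np.float64(109.0), np.float64(302.0), np.float64(98.0), np.float64(82.0), np.float64(112.0), np.float64(302.0), np.float64(101.0)]
0.65 [np.float64(83.0), np.float64(106.0), np.float64(302.0), np.float64(95.0), np.float64(83.0), np.float64(109.0), np.float64(302.0), np.float64(98.0)]
0.7 [np.float64(84.0), np.float64(104.0), np.float64(301.0), np.float64(93.0), np.float64(83.0), np.float64(107.0), np.float64(302.0), np.float64(96.0)]
bin top corner 62.0 392.0
bin top corner 326.0 378.0
bin top corner 315.0 154.0
bin top corner 67.0 167.0
```

Reads about 0.62 rad. I'll draw it a further 3 mm for margin.

Call:
step_arm(
  targets="-3.4 0 0 0;-3.4 0 0 0;-3.4 0 0 0;-3.1 0 0 0;-2.4 0 0 0;0 0 3.5 0;0 0 3.5 0;0 0 3 0;0 0 2.5 0;0 0 2 0;0 0 1.5 0;0 0 0 0",
)

```text
time_s: 27.83
tcp_pos: [0.5465, -0.0211, 0.0591]
ee_rot: [[-0.994, 0.107, -0.007], [0.107, 0.994, -0.001], [0.007, -0.002, -1.0]]
wrist_force: [-0.9, 0.4, 0.0]
gripper_width: 0.344
gripper_force: 0.0
```

Run:
```python
from h import *
s=sense();R=s['ee_rot'];t=s['tcp_pos']
n=np.array([.9943,-.1063,0]);F=np.array([.5574,-.0217,0])
print(s['time_s'],t,s['wrist_force'],'bin x of TCP mm',((t-F)@n)*1e3-69.5)
```

```text
27.8333 [ 0.54650409 -0.02114194  0.05906453] [-0.9465933   0.43260961  0.01609582] bin x of TCP mm -80.39312815366492
```

Call:
step_arm(
  targets="0.15 0 0 0;0.15 0 0 0;0.15 0 0 0;0 0 0 0;0 0 0 0",
)

```text
time_s: 28.25
tcp_pos: [0.5438, -0.0199, 0.0637]
ee_rot: [[-0.994, 0.106, 0.002], [0.106, 0.994, 0.0], [-0.002, 0.001, -1.0]]
wrist_force: [-0.2, -0.5, -0.3]
gripper_width: 0.347
gripper_force: 0.0
```

Run:
```python
from h import *
s=sense();t=s['tcp_pos'];n=np.array([.9943,-.1063,0]);F=np.array([.5574,-.0217,0])
x=((t-F)@n)*1e3-69.5;print(t,s['wrist_force'],x,np.arctan((-(x-9.5)-57.5+3.1)/(t[2]*1e3-8)))
```

```text
[ 0.54376563 -0.01990236  0.06365335] [-0.18671589 -0.52484352 -0.26377856] -83.2477452185067 0.6033367244743432
```

0.3 cm more (to about 0.64), then withdraw.

Call:
step_arm(
  targets="0.15 0 0 0;0.15 0 0 0;0.05 0 0 0;0 0 0 0;0 0 0 0",
)

```text
time_s: 28.67
tcp_pos: [0.5398, -0.0196, 0.0626]
ee_rot: [[-0.994, 0.106, 0.0], [0.106, 0.994, -0.0], [-0.0, -0.0, -1.0]]
wrist_force: [0.2, 0.5, 0.1]
gripper_width: 0.34
gripper_force: 0.0
```

Call:
step_arm(
  targets="-0.2 0 0 0;0 0 -1 0;0 0 -2 0;0 0 -3 0;0 0 -3.5 0;0 0 -3.5 0;0 0 -3 0;2 0 0 0;3.5 0 0 0;3.5 0 0 0;3 0 0 0;0 0 0 0",
)

```text
time_s: 29.67
tcp_pos: [0.4174, -0.0077, 0.2232]
ee_rot: [[-0.994, 0.106, -0.001], [0.106, 0.994, 0.001], [0.002, 0.001, -1.0]]
wrist_force: [0.4, 0.5, 0.6]
gripper_width: 0.344
gripper_force: 0.0
```

Run:
```python
from h import *
a=cv2.imread('pics/s6.png').astype(int);d=cap('scene','s7.png')
# blue-edge shift in bin region vs before the second pull, and batten/bin boundary rows
for nm,im in(('before',a),('after',d['frame'].astype(int))):
    row=[]
    for u in(220,230,250,258):
        col=im[:,u];bl=[v for v in range(195,290) if col[v,0]-col[v,2]>40];row.append((bl[0],bl[-1]))
    L=im[262];bx=[u for u in range(200,300) if L[u,0]-L[u,2]>40];print(nm,row,bx[0],bx[-1])
s=sense();print(s['time_s'],s['tcp_pos'])
```

```text
before [(195, 275), (205, 275), (210, 273), (210, 273)] 213 265
after [(195, 276), (204, 275), (210, 274), (210, 273)] 213 265
29.7167 [ 0.42033674 -0.00730502  0.22373433]
```

```bash
python3 -c "
from station import r
print(r.finish_job())"
```

```text
the job is handed in; nothing more can be done
None
```

I handed the job in after about 30 s of robot time. By my measurements the bin is turned round the corner, flush along the pier and bearing on the batten, with its front tilted out about 0.65 rad and the hand withdrawn. Flushness was confirmed by feel and to about 2 mm in the camera image, and hand-in returned no verdict.

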